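# Lay out a reel service tray to its drawn template

## Task

Finish laying out the reel service tray, where the reel's body already sits in its rectangle. From the green mat, stand the larger of the two bare spools upright, black knob on top, in the middle of the round outline drawn on the tray, and lay the crank handle that has a knob at each end flat, knobs up, along its long outline. The small spool and the one-knobbed handle are not part of this kit; either part may go first.

Things in the scene. Friction and masses are not known exactly. Their poses are not given: they have to be found in the camera images.
- big_spool (a point): Centre (half-way up) of the larger bare aluminium spool, upright on a 2 mm thick green mat: 45 mm tall, two equal flanges 48 mm across (0-16 and 30-35 mm up), 37 mm waist between, black knob 26 mm across on top. About 50-100 g. z up. A like spool, 30 mm across and 30 mm tall, some 120 mm away is not wanted; nothing loose within 75 mm of the centre.
- twin_handle (a point): Centre, 13.5 mm above the underside, of the twin-knob handle lying on the mat: aluminium arm 100 x 12 x 5 mm; in its middle a square hub, the place to grip across the arm, 20 mm along, 18 across, 24 tall; 18 mm black knobs 45 mm either side, 27 mm high. 40-85 g. x along the arm, y across, z up. A one-knob handle beside it is not wanted; nothing within 60 mm to either side of the hub.
- round_outline (a point): Centre of the round outline, a black circle 62 mm across with one of 28 mm inside, on the white floor (6 mm above the table) of a fixed wooden tray, 200 x 372 mm, rim 12 mm above its floor. x along the tray's short side, y its long side, z up. Three outlines in a row along y, 110 mm apart in any order, 70 mm or more from the rim; in the third, a rectangle, stands a reel body 45 mm tall.
- long_outline (a point): Centre of the long outline, black, on the same tray floor: the twin-knob handle's shape from above, 120 mm long, with 30 mm round ends 45 mm either side of the centre, a 20 mm wide arm and a 28 mm square middle. x along the outline (the tray's short side), y across it, z up.
Things that resemble listed ones, but are neither listed nor needed, are in the scene too. What is shaped like the part that bears twin_handle but brown or purple is not meant.

How it is judged:
At the end, for the whole second after the job is handed in: Large spool upright on the tray floor, centre within 15 mm of the round outline's centre; twin-knob handle flat on the tray floor, knobs up, centre within 15 mm of the long outline's centre and arm within 12 degrees of it, either way round; both released (horizontal distance between big_spool and round_outline below 0.015 m and z of big_spool in the frame of round_outline between 0.0165 and 0.0285 m and angle between each of big_spool, twin_handle's own z axis and vertical below 0.15 rad and horizontal distance between twin_handle and long_outline below 0.015 m and z of twin_handle in the frame of long_outline between 0.0075 and 0.0195 m and angle between the x axis of twin_handle and the x axis of long_outline, either way round below 0.21 rad); the robot touches nothing.
It also fails if it takes over 64 s, if anything falls off the work surface, if the arm or the gripper's body presses on something with over 40 N, if the wrist force passes 120 N, or if a joint passes its speed limit or range.

## Robot

A 6-joint arm with a two-finger parallel gripper is mounted at the origin on the work surface. World frame = base frame: x ahead of the robot, y to its left, z up, the work surface at z = 0. Lengths are in m, angles in rad, forces in N, time in s.
With the tool pointing down it reaches from about 0.375 to 0.975 m from the base axis. Payload 3.8 kg.
Tool frame: the origin (TCP) lies midway between the tips of the shut fingers; the grasp point (between the pads) lies 19 mm behind it; z points along the fingers, y is the line along which they close (so a half turn about z gives the same grasp; the last joint's range is limited). The gripper opens to 88 mm and grips with 3 to 60 N. Pads are 18 mm wide; open, the fingers measure 123 mm over their backs; the gripper's body (75 mm by 187 mm) begins 45 mm behind the grasp point.
Start: joints at [-1.24, 0.264, 1.604, -0, 1.274, -0.037], TCP at [0.243, -0.63, 0.239] pointing down, gripper open.
Joint ranges: [-2.63, 2.63], [-0.94, 2.18], [0.31, 2.57], [-1.31, 4.45], [0, 2.66], [-2.55, 2.55]. Speed limits (rad/s): [2.57, 2.57, 3.14, 3.14, 3.14, 3.14].

## Interface

Orientations are given as a rotation vector (axis times angle).
In Python, from cell import manip, inverse_kinematics, cams, order gives the robot as it stands. Calls block until the motion is done:
- manip.move_pose(position, orientation): joint-space move of the TCP to a pose.
- manip.move_linear(position, rate=0.15, rot=None): straight line of the TCP; rot=None keeps the orientation; rate is the mean speed in m/s.
- manip.set_joints(angles): joint-space move.
- manip.set_gripper(opening, force=None): finger opening in m; force is the grip in N (None keeps the last); returns when the fingers have stopped.
- manip.dwell(seconds).
- inverse_kinematics(position, orientation): joint angles nearest the present ones, or None.
- manip.state(): the state.
- cams.capture(name): name is "scene" or "side" or "wrist"; returns a dict with "image" (480x640x3 uint8, blue, green, red), "z_map" (480x640 float32, m along the optical axis (not along the pixel's ray), 0 where there is no reading), "intrinsics" (3x3 intrinsics, pixels), "position" and "orientation" of the camera in the world; the wrist camera has in their place "T_tool_cam" (4x4, takes a point from camera to tool coordinates, whose origin is the TCP and whose axes are the flange's). Camera axes: x right, y down, z forward; pixel columns grow to the right and rows downward; lengths in m; the calibration is good to about 2 mm. The wrist camera is an equidistant fisheye: a pixel r from the principal point sees the ray r / f radians off the axis. A picture is of the moment at which its call begins: read the wrist's pose just before it.
A pose or a line that the arm cannot do raises manip.IKError and nothing moves.
- order.close_job(): hands the job in; it is judged then, once.
The state is a dict: "clock": time; "joint_pos": joint angles; "joint_velocities": joint speeds; "tau": joint torques, N m; "tool_pos": TCP position; "tcp_rot": TCP orientation; "contact_force": force on the tool from outside, world axes, zero at the start; "moment": the same for the moment, N m; "gripper_width": finger opening in m; "grasp_force": force on a finger pad.
Only numpy, scipy, OpenCV 4.12 (cv2) and the standard library are available. Lean on these libraries where they do the work, as an engineer would, in place of code of your own. Each camera call takes 0.05 s, during which the arm holds its last target. There are 200 camera calls.

## Working session

There is one attempt and no reset: what is moved stays moved. The work goes in short steps, each a Python script; the robot and the scene stay as the last script left them, time stands still between calls to the robot, and variables do not carry over. Pictures are saved under pics/ and viewed, at most 10 in all, crops included, and the job is handed in when it is done.

```bash
mkdir -p pics; cat > h.py <<'E'
import numpy as np, cv2
from cell import manip, inverse_kinematics, cams, order
from scipy.spatial.transform import Rotation as R
def pose(c):
    o=np.asarray(c["orientation"],float)
    M=o if o.shape==(3,3) else R.from_rotvec(o).as_matrix() if o.size==3 else None
    return np.asarray(c["position"]),M
def cloud(c):
    K=c["intrinsics"];p,M=pose(c);z=c["z_map"];v,u=np.mgrid[:480,:640]
    P=np.stack([(u-K[0,2])/K[0,0]*z,(v-K[1,2])/K[1,1]*z,z],-1)@M.T+p
    P[z<=0]=np.nan
    return P
def ray(c,uv,h):
    K=c["intrinsics"];p,M=pose(c)
    uv=np.atleast_2d(uv).astype(float)
    d=np.c_[(uv[:,0]-K[0,2])/K[0,0],(uv[:,1]-K[1,2])/K[1,1],np.ones(len(uv))]@M.T
    return p+d*((h-p[2])/d[:,2])[:,None]
E
python3 - <<'E'
from h import *
import pickle
for n in ("scene","side"):
    c=cams.capture(n);pickle.dump(c,open(n+".pkl","wb"));cv2.imwrite(f"pics/{n}1.png",c["image"])
    print(n,c["position"],c["orientation"],c["intrinsics"].tolist())
s=manip.state();print(s["clock"],s["tool_pos"],s["tcp_rot"])
E
```

```text
scene [1.21295977 0.19661175 0.65011764] [-1.35639287 -1.96196592  1.00404394] [[497.742652324618, 0.0, 322.2439391676066], [0.0, 497.742652324618, 241.85874210945744], [0.0, 0.0, 1.0]]
side [0.32466301 0.75542865 0.62396609] [-0.19698152  2.71590508 -1.45355932] [[435.45487407076234, 0.0, 321.80021145847047], [0.0, 435.45487407076234, 245.57758691578934], [0.0, 0.0, 1.0]]
0.1 [ 0.24250131 -0.62925209  0.2375471 ] [-3.08669202e+00 -5.74099643e-01  4.51983732e-04]
```

View pics/scene1.png

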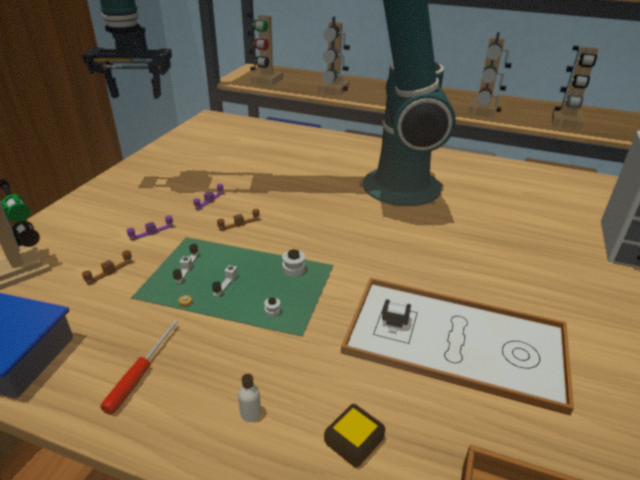

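View pics/side1.png

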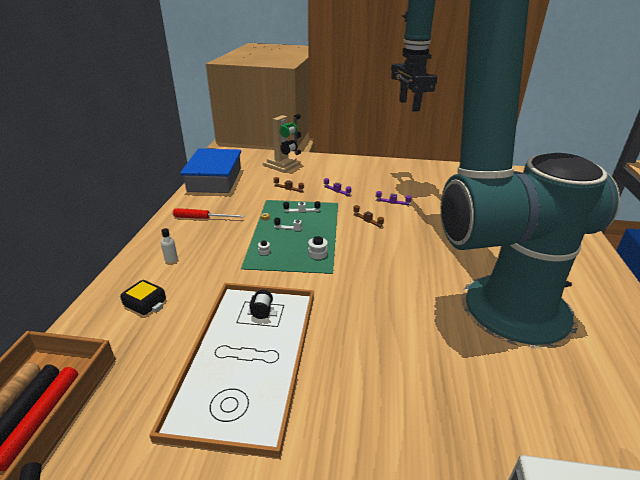

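Candidates in the scene image:
- **Spools:** big at (293,262), small at (272,305).
- **Handles:** twin-knob bare handle at (186,263), one-knob at (225,280). The purple and brown ones at (150,229), (209,198), (108,267) and (238,220) are off the mat and not wanted.
- **Outlines:** long at (456,340), round at (521,354), with the reel body at (397,316).

I choose (293,262) and (186,263). Next I'll measure these and check them in a crop.

```bash
python3 - <<'E'
from h import *
import pickle
for n in ("scene","side"):
    c=pickle.load(open(n+".pkl","rb"));im=c["image"];hsv=cv2.cvtColor(im,cv2.COLOR_BGR2HSV)
    g=cv2.inRange(hsv,(60,80,40),(95,255,200))
    N,l,st,ce=cv2.connectedComponentsWithStats(g)
    P=cloud(c)
    # mat: component nearest expected world
    def hullmask(m):
        N,l,st,ce=cv2.connectedComponentsWithStats(m)
        return l,st,ce
    seed=(240,255) if n=="scene" else (290,212)
    lab=np.bincount(l[seed[1]-40:seed[1]+60,seed[0]-40:seed[0]+40].ravel(),minlength=N);lab[0]=0;k=lab.argmax()
    cnt=cv2.findNonZero((l==k).astype(np.uint8));H=np.zeros(im.shape[:2],np.uint8)
    cv2.fillConvexPoly(H,cv2.convexHull(cnt),255)
    H=cv2.dilate(H,np.ones((9,9)))
    d=((hsv[...,2]<60)&(H>0)).astype(np.uint8)
    print(n,"dark blobs on mat")
    N2,l2,s2,c2=cv2.connectedComponentsWithStats(d)
    for i in range(1,N2):
        if s2[i,4]>12: print(c2[i].round(1),s2[i,4],ray(c,c2[i],.022)[0].round(4),ray(c,c2[i],.042)[0].round(4),"zmax",np.nanmax(P[l2==i],0)[2].round(3))
    # tray
    w=cv2.inRange(hsv,(0,0,150),(180,60,255));N3,l3,s3,c3=cv2.connectedComponentsWithStats(w)
    sd=(490,350) if n=="scene" else (200,375); k=l3[sd[1],sd[0]]
    m=(l3==k).astype(np.uint8);print("tray",s3[k])
    H=np.zeros_like(m);cv2.fillConvexPoly(H,cv2.convexHull(cv2.findNonZero(m)),1);H=cv2.erode(H,np.ones((7,7)))
    gr=cv2.cvtColor(im,cv2.COLOR_BGR2GRAY)
    d=((gr<cv2.GaussianBlur(gr,(0,0),8)-12.)&(H>0)).astype(np.uint8)
    N4,l4,s4,c4=cv2.connectedComponentsWithStats(d)
    for i in range(1,N4):
        if s4[i,4]>30:
            v,u=np.nonzero(l4==i);W=ray(c,np.c_[u,v],.006)[:,:2]
            r=cv2.minAreaRect((W*1000).astype(np.float32));print(c4[i].round(),s4[i,4],"rect",np.round(r[0],1),np.round(r[1],1),round(r[2],1))
    if n=="scene": cv2.imwrite("pics/mat.png",cv2.resize(im[230:335,125:345],None,fx=3.4,fy=3.4,interpolation=cv2.INTER_CUBIC))
E
```

```text
scene dark blobs on mat
[193.2 248.3] 50 [ 0.4879 -0.3473  0.022 ] [ 0.511  -0.3299  0.042 ] zmax 0.031
[292.9 255.3] 39 [ 0.4321 -0.1391  0.022 ] [ 0.4569 -0.1284  0.042 ] zmax 0.049
[176.8 274.2] 56 [ 0.5763 -0.3296  0.022 ] [ 0.5966 -0.3128  0.042 ] zmax 0.031
[216.3 286.6] 65 [ 0.5812 -0.2374  0.022 ] [ 0.6013 -0.2235  0.042 ] zmax 0.033
[271.7 300.6] 29 [ 0.5788 -0.1206  0.022 ] [ 0.5989 -0.1105  0.042 ] zmax 0.035
tray [  348   285   218   118 13365]
[396. 316.] 495 rect [510.3 104.5] [72.5 57.9] 4.0
[396. 333.] 133 rect [536.5 108.4] [86.7 67.7] 1.5
[456. 339.] 287 rect [532.6 219. ] [122.4  33.3] 0.9
[520. 354.] 239 rect [530.7 328.6] [65.  65.7] 83.2
[521. 354.] 93 rect [529.8 328.7] [29.8 30.6] 21.2
side dark blobs on mat
[285.6 204.9] 36 [ 0.5745 -0.3316  0.022 ] [ 0.5662 -0.2955  0.042 ] zmax 0.033
[317.  204.8] 33 [ 0.4851 -0.3466  0.022 ] [ 0.4798 -0.31    0.042 ] zmax 0.031
[276.7 220.9] 39 [ 0.5796 -0.2385  0.022 ] [ 0.5712 -0.2055  0.042 ] zmax 0.032
[317.7 240.3] 70 [ 0.4558 -0.1606  0.022 ] [ 0.4514 -0.1302  0.042 ] zmax 0.05
[263.5 243. ] 26 [ 0.588  -0.1272  0.022 ] [ 0.5792 -0.0979  0.042 ] zmax 0.034
tray [  160   289   150   158 14071]
[260. 312.] 566 rect [536.2  96. ] [87.1 91.2] 1.2
[246. 354.] 252 rect [534.2 218. ] [121.6  32.8] 1.0
[229. 405.] 206 rect [531.9 327.5] [64.3 63.4] 8.5
[229. 405.] 88 rect [531.6 328.4] [30.  28.8] 8.4
```

View pics/mat.png

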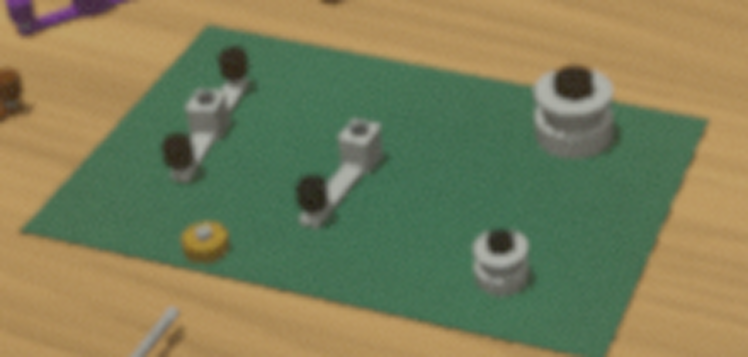

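Both views agree to about 2 mm. The crop shows the twin-knob handle on the left, with knobs at (233,63) and (178,152), and the big spool at (573,110). Handle first.

```bash
cat >> h.py <<'E'
def down(th): return R.from_matrix(np.array([[np.cos(th),np.sin(th),0],[np.sin(th),-np.cos(th),0],[0,0,-1]]).T.copy()).as_rotvec()
def st(t):
    s=manip.state();print(t,round(s["clock"],2),np.round(s["tool_pos"],4),"w",round(s["gripper_width"],4),"f",np.round(s["grasp_force"],1),np.round(s["contact_force"],1))
def pick(x,y,z,th,op,F,up=.16):
    manip.set_gripper(op); manip.move_pose([x,y,z+.07],down(th)); manip.move_linear([x,y,z],rate=.1); st("at")
    manip.set_gripper(0.0,F); st("grip"); manip.move_linear([x,y,up],rate=.2); st("up")
def place(x,y,z,th,op,up=.16):
    manip.move_pose([x,y,up],down(th)); manip.move_linear([x,y,z+.02],rate=.15); manip.move_linear([x,y,z],rate=.04); st("down")
    manip.set_gripper(op); manip.dwell(.2); manip.move_linear([x,y,up],rate=.2); st("off")
E
python3 - <<'E'
from h import *
for p,t in (([.531,-.339,.006],10.4),([.5335,.2185,.0105],1),([.454,-.1293,.008],60),([.5312,.328,.012],60)):
    print(inverse_kinematics(p,down(np.radians(t))))
pick(.531,-.339,.006,np.radians(10.4),.05,25)
E
```

```text
[-6.07725141e-01  4.11954295e-01  1.87953910e+00 -4.44089210e-16
  8.50099261e-01  7.81556944e-01]
[ 3.45515758e-01  3.22587957e-01  1.99735676e+00 -4.44089210e-16
  8.21647937e-01  1.89885879e+00]
[-0.33022855  0.15707041  2.21902871  0.          0.76549353  0.19337022]
[0.51327117 0.39503881 1.89034711 0.         0.85620674 1.03686994]
at 3.27 [ 0.5314 -0.3393  0.0064] w 0.0503 f 0.0 [ 0.8 -0.5  0.1]
grip 3.86 [ 0.5312 -0.3391  0.0064] w 0.0176 f 25.0 [-0.4  0.2  2.2]
up 4.78 [ 0.5301 -0.3384  0.1585] w 0.0176 f 25.0 [ 0.7 -0.  -0.4]
```

```bash
python3 - <<'E'
from h import *
place(.5335,.2185,.0105,np.radians(1),.05)
pick(.454,-.1293,.008,np.radians(60),.08,25)
for n in ("scene","side"):
    c=cams.capture(n);cv2.imwrite(f"pics/{n}2.png",c["image"])
E
```

```text
down 8.45 [0.5331 0.2184 0.0103] w 0.0178 f 25.0 [-0.8  0.6  3.2]
off 10.18 [0.5325 0.2182 0.1587] w 0.05 f 0.0 [0.3 0.4 0.3]
at 13.15 [ 0.4545 -0.1294  0.0084] w 0.0798 f 0.0 [-0.3 -0.4  1.1]
grip 13.75 [ 0.4541 -0.1293  0.0083] w 0.0473 f 25.0 [-2.   0.2  2.5]
up 14.66 [ 0.453  -0.129   0.1587] w 0.0471 f 25.0 [-0.   0.5 -1.6]
```

View pics/scene2.png

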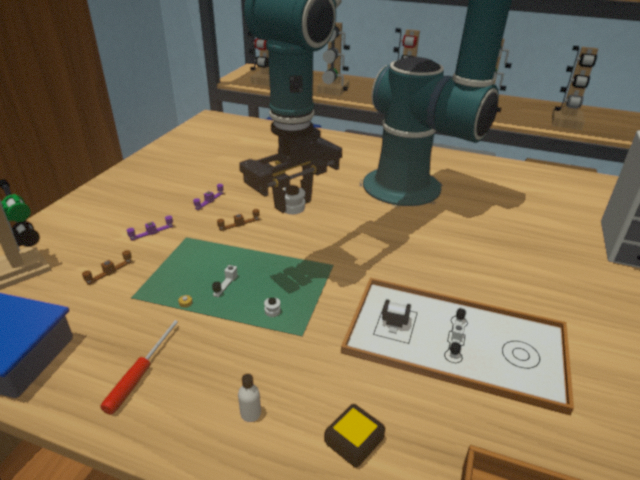

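The handle lies along its outline, with knobs at (460,315) and (455,350). The big spool is held upright at (292,200). Now I'll place the spool and retreat, then check.

```bash
python3 - <<'E'
from h import *
place(.5315,.328,.0125,np.radians(60),.08)
manip.move_pose([.454,-.2,.25],down(np.radians(60)))
cr=[]
for n in ("scene","side"):
    c=cams.capture(n);im=c["image"];hsv=cv2.cvtColor(im,cv2.COLOR_BGR2HSV);P=cloud(c)
    m=(P[...,0]>.44)&(P[...,0]<.63)&(P[...,1]>.16)&(P[...,1]<.39)&(P[...,2]>.021)&(P[...,2]<.08)&(hsv[...,2]<75)
    N,l,s,ce=cv2.connectedComponentsWithStats(m.astype(np.uint8))
    for i in range(1,N):
        if s[i,4]>15: print(n,ce[i].round(),s[i,4],ray(c,ce[i],.026)[0].round(4),ray(c,ce[i],.046)[0].round(4),"zmax",np.nanmax(P[l==i][:,2]).round(3))
    a=im[280:410,340:580] if n=="scene" else im[280:455,145:325]
    cr.append(cv2.resize(a,None,fx=400/a.shape[1],fy=400/a.shape[1],interpolation=cv2.INTER_CUBIC))
h=max(a.shape[0] for a in cr)
cv2.imwrite("pics/end.png",np.hstack([cv2.copyMakeBorder(a,0,h-a.shape[0],0,0,0) for a in cr]))
E
```

```text
down 18.11 [0.531  0.3278 0.0123] w 0.0476 f 25.0 [-1.4 -0.6  3.1]
off 19.84 [0.5306 0.3275 0.1587] w 0.0802 f 0.0 [-0.8  0.2  0.3]
scene [460. 313.] 61 [0.4879 0.2173 0.026 ] [0.5111 0.2166 0.046 ] zmax 0.035
scene [525. 337.] 148 [0.5082 0.3304 0.026 ] [0.5308 0.3261 0.046 ] zmax 0.055
scene [455. 348.] 86 [0.5781 0.2194 0.026 ] [0.5984 0.2186 0.046 ] zmax 0.035
side [222. 344.] 88 [0.5773 0.2194 0.026 ] [0.5689 0.2374 0.046 ] zmax 0.036
side [270. 349.] 82 [0.4874 0.2176 0.026 ] [0.482  0.2356 0.046 ] zmax 0.036
side [227. 388.] 208 [0.5371 0.3117 0.026 ] [0.53   0.3265 0.046 ] zmax 0.054
```

View pics/end.png

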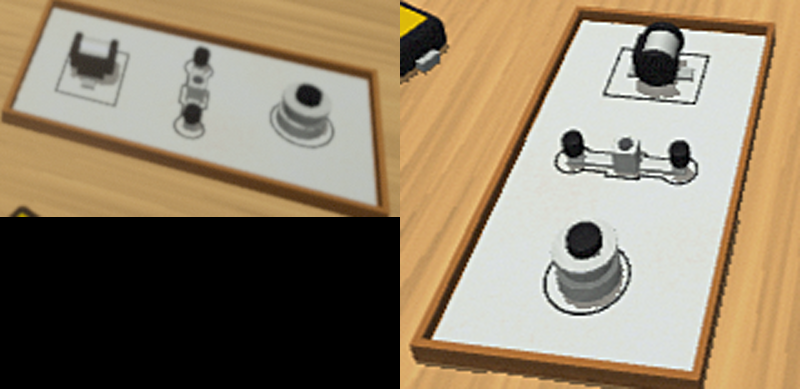

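Both parts sit in their outlines. The spool stands upright at (585,265) and the handle lies flat at (627,155), each within about 2 mm of the outline's centre, and the arm is clear.

```bash
python3 -c "
from h import *
st('end'); print(order.close_job())"
```

```text
end 21.89 [ 0.4544 -0.1993  0.2498] w 0.08 f 0.0 [ 0.7 -0.9  0.1]
the job is handed in; nothing more can be done
None
```

I handed the job in at about 22 s: the large spool stands upright in the round outline and the twin-knob handle lies flat, knobs up, along the long outline, each about 2 mm from centre by the final camera check; the judge's result was not shown.

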